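# Shut the wrapper press and fold its lever down

## Robot

A 6-joint arm with a two-finger parallel gripper is mounted at the origin on the work surface. World frame = base frame: x ahead of the robot, y to its left, z up, the work surface at z = 0. Lengths are in mm, angles in rad, forces in N, time in s.
With the tool pointing down it reaches from about 275 to 750 mm from the base axis. Payload 10.2 kg.
Tool frame: the origin (TCP) lies midway between the tips of the shut fingers; the grasp point (between the pads) lies 19 mm behind it; z points along the fingers, y is the direction in which the jaws open and shut (so a half turn about z gives the same grasp; the last joint's range is limited). The gripper opens to 85 mm and grips with 20 to 120 N. Pads are 22 mm wide; open, the fingers measure 114 mm over their backs; the gripper's body (76 mm by 85 mm) begins 54 mm behind the grasp point. The pads swing forward as they close: fully open they stand 13 mm farther back than shut.
Start: joints at [0.88, 0.313, 1.498, -0, 1.331, -0.223], TCP at [236.748, 468.595, 231.294] pointing down, gripper open.
Joint ranges: [-2.94, 2.94], [-0.97, 2.17], [0.19, 2.56], [-1.23, 4.37], [0.02, 3.11], [-2.88, 2.88]. Speed limits (rad/s): [2.39, 2.39, 3.01, 3.14, 3.14, 3.14].

## Interface

Orientations are given as a unit quaternion [w, x, y, z].
In Python, from rig import ctrl gives the robot as it stands.
- The arm moves only by the tool carry_out, never from a script. Its argument "plan" is a list of rows, each a list of 3 entries, a list of its own where there are three numbers: the finger opening in mm, from 0 to 85.4, then the shift along the tool's x, y, z in mm, then the turn, a rotation vector about the tool's x, y, z in units of 6 degrees (1.0 is 6 degrees). In form: [[grip, [x, y, z], [ax, ay, az]], ...]. A call has 1 to 20 rows; each row shifts and turns the commanded pose from where the row before left it, along the tool's axes as they then stand; what a row does not reach is not made up. A row lasts 1/12 s, in which the tool goes at most 41.7 mm and 7.16 degrees, less where a joint would pass 70% of its speed; a pose out of reach is approached as far as the arm can. A call with a gripper value outside its range is refused whole. The fingers move at their own pace and stop on an object; "grip_force" is the grip in N (left out, the last holds). Time passes only in rows, so rows that do not move let the fingers close. It gives the time, the measured TCP pose, the force and the opening at its end, in the units of the state.
- ctrl.sense(): the state, without advancing time (a new reading comes with each control period).
- ctrl.capture(name): name is "scene" or "top"; returns a dict with "color" (480x640x3 uint8, blue, green, red), "range_z" (480x640 float32, mm along the optical axis (not along the pixel's ray), 0 where there is no reading), "fx", "fy", "cx", "cy" (pixels), "cam_to_world" (4x4, takes a point from camera to world coordinates). Camera axes: x right, y up, looking along -z (the intrinsics and any distortion apply to the point x, -y, -z); pixel columns grow to the right and rows downward; lengths in mm; the calibration is good to about 2 mm. A picture is of the moment at which its call begins.
- ctrl.finish_job(): hands the job in, once; it reports no verdict.
The state is a dict: "time_s": time; "joints": joint angles; "dq": joint speeds; "tau": joint torques, N m; "eef_pos": TCP position; "ee_rot": TCP orientation; "force": force on the tool from outside, world axes, zero at the start; "wrist_torque": the same for the moment, N m; "grip_width": opening from 0.0 (shut) to 1.0 (fully open).
Only numpy, scipy, OpenCV 4.12 (cv2) and the standard library are available. Lean on these libraries where they do the work, as an engineer would, in place of code of your own. Each camera call takes 0.05 s, during which the arm holds its last target.

## Task

The dumpling-wrapper press has been wiped clean: shut it for storage; it needs only pushes of the fingertips, no gripping. Push its raised top plate over and ease it all the way down onto the base without slamming it, and only then push the lever up over the plate and down until it lies fully home. Leave the press standing where it is, never lifting or shoving it, and leave the other things on the table where they are.

Things in the scene. Friction and masses are not known exactly. Their poses are not given: they have to be found in the camera images.
- press: Dark cast-iron dough (wrapper) press, heavy: base of about 3.5 kg with a 165 mm round plate, its flat top 24 mm above the table, standing loose on rubber feet. Origin: centre of its underside. Its x axis points from the lever (front) to the plate's hinge (rear), y along the hinge axis, z up. Two upright cheeks hold the lever at x -113 to -87 mm: 42 mm wide overall, 64 mm high
- plate_hinge (a point): Middle of the top plate's hinge axis (parallel to the press's y), 100 mm behind the press's centre, 30 mm above the table
- lever_pivot (a point): Middle of the lever's pivot axis (parallel to the press's y), 100 mm in front of the press's centre, 52 mm above the table
- press_plate (a joint): Top plate's angle: 0 shut, flat on the base; 1.57 upright above its hinge; 1.85 leaning back. Round, 165 mm, about 0.75 kg, disc 10 mm thick about the hinge-axis plane, far edge 182.5 mm from the hinge; spine (14 mm wide) and ribs on its outer face make that 15 mm from the plane (45 mm above the table when shut). Stiff hinge: stays at any angle, takes about 1 N m (8 N at 120 mm)
- plate_front (a point): Middle of the top plate's far (front) edge, half-way through the disc, 182.5 mm from its hinge axis; moves with the plate
- press_lever (a joint): Lever's angle: 0 home, lying level over the shut plate, pointing to the hinge; 1.57 upright; more leans outward, away from the plate. Iron bar 20 mm wide, 12 mm thick for 105 mm from the pivot, then a 16 mm round handle rising to 10 mm off the bar's centre line, ending 190 mm from the pivot. Stiff: stays at any angle, takes about 0.45 N m (3 N at 150 mm)
- lever_end (a point): End of the lever's handle, on its centre line, 190 mm from the pivot and 10 mm off the bar's centre line (upward when home); moves with the lever
- cutter: Bystander: round steel dough cutter, an open ring 60 mm across and 42 mm high, standing beside the press; origin at the centre of its underside
- scraper: Bystander: bench scraper lying flat, steel blade 95 x 140 mm with a white round handle 22 mm thick along one long edge; origin under its middle
- brush: Bystander: flat wooden pastry brush 220 mm long, 45 mm wide, 16 mm high, lying behind the press's hinge; origin under its middle, bristles to its +x
- pin: Bystander: wooden rolling pin 300 mm long, 38 mm thick, lying along its x; origin under its middle
- tub: Bystander: clear plastic tub with a white lid, 166 mm across, 103 mm high; origin at the centre of its underside
- bowl: Bystander: steel bowl, 170 mm across, 65 mm high; origin at the centre of its underside
- tumbler: Bystander: drinking glass, 76 mm across, 115 mm high; origin at the centre of its underside

How it is judged (in metres and radians):
On the way, in this order (a step that is already met when the one before it is completed fails the run):
1. the top plate is pushed fully down onto the base, the lever still standing clear (value of joint press_plate below 0.05 rad and value of joint press_lever above 1.2 rad), for 0.2 s.
2. the lever is folded over the shut plate and pushed home (value of joint press_plate below 0.05 rad and value of joint press_lever below 0.07 rad), for 0.2 s.
At the end, for the whole second after the job is handed in: The top plate lies shut on the base (within 0.05 rad) and the lever lies home over it (within 0.07 rad); the press stands level and still within 30 mm of where it stood, and every bystander is within 25 mm of its place (all of step 2 and distance of press from where it was at the start of the episode below 0.03 m and angle between press's own z axis and vertical below 0.05 rad and linear speed of press below 0.02 m/s and distance of each of cutter, scraper, brush, pin, tub, bowl, tumbler from where it was at the start of the episode below 0.025 m); the robot touches nothing.
It fails at once if the lever is folded in while the top plate is still up (value of joint press_lever below 1.1 rad and value of joint press_plate above 0.2 rad).
It fails at once if the top plate is slammed (closing faster than 2.5 rad/s over its last 0.4 rad) (value of joint press_plate below 0.4 rad and velocity of joint press_plate below -2.5 rad/s).
It fails at once if the press is shoved more than 30 mm, lifted more than 10 mm or tipped (distance of press from where it was at the start of the episode above 0.03 m or height (world z) of press above 0.01 m or angle between press's own z axis and vertical above 0.12 rad).
It fails at once if a bystander is moved or lifted more than 25 mm (distance of any of cutter, scraper, brush, pin, tub, bowl, tumbler from where it was at the start of the episode above 0.025 m).
It also fails if it takes over 59 s, if anything falls off the work surface, if the arm or the gripper's body presses on something with over 40 N, if the wrist force passes 120 N, or if a joint passes its speed limit or range.

## Working session

There is one attempt and no reset: what is moved stays moved. The work goes in short steps, Python scripts to look and compute and a tool call to move; the robot and the scene stay as the last step left them, time stands still between calls to the robot, and variables do not carry over. Pictures are saved under pics/ and viewed, and the job is handed in when it is done.

Besides the shell and the picture viewer there is one more tool, called as name(argument=value, ...) on one line, values as JSON. carry_out: Moves the arm, as the interface text tells. Its arguments: {"type":"object","properties":{"plan":{"type":"array"},"grip_force":{"type":"number"}},"required":["plan"]}

```bash
ls; mkdir -p pics; python3 - <<'E'
from rig import ctrl
import cv2,numpy as np
s=ctrl.sense();print({k:np.round(v,3) for k,v in s.items()})
for n in("scene","top"):
    c=ctrl.capture(n);cv2.imwrite(f"pics/{n}0.png",c["color"]);np.savez(f"{n}0.npz",**c)
    print(n,c["fx"],c["fy"],c["cx"],c["cy"],np.round(c["cam_to_world"],3), c.keys())
E
```

```text
pics
{'time_s': np.float64(0.0), 'joints': array([ 0.88 ,  0.313,  1.498, -0.   ,  1.331, -0.223]), 'dq': array([-0.001, -0.001,  0.   ,  0.001,  0.001, -0.002]), 'tau': array([ 0.0000e+00, -4.1225e+01, -2.5975e+01, -0.0000e+00,  4.0000e-03,
        0.0000e+00]), 'eef_pos': array([236.543, 468.389, 230.714]), 'ee_rot': array([-0.   ,  0.232,  0.973, -0.001]), 'force': array([-0.596,  0.425,  0.079]), 'wrist_torque': array([ 0.007, -0.026, -0.055]), 'grip_width': np.float64(0.998)}
scene 492.6290566418474 492.6290566418474 319.1328966703216 242.69327304227158 [[ 4.150000e-01 -6.370000e-01  6.490000e-01  1.321555e+03]
 [ 9.100000e-01  2.780000e-01 -3.090000e-01 -3.204770e+02]
 [ 1.600000e-02  7.190000e-01  6.950000e-01  8.972850e+02]
 [ 0.000000e+00  0.000000e+00  0.000000e+00  1.000000e+00]] dict_keys(['color', 'range_z', 'fx', 'fy', 'cx', 'cy', 'cam_to_world'])
top 441.4670779676531 441.4670779676531 319.60108455249053 240.4922258254933 [[ 2.900000e-02  9.780000e-01 -2.070000e-01  2.823170e+02]
 [-1.000000e+00  2.800000e-02 -7.000000e-03  3.298700e+01]
 [-1.000000e-03  2.070000e-01  9.780000e-01  1.201256e+03]
 [ 0.000000e+00  0.000000e+00  0.000000e+00  1.000000e+00]] dict_keys(['color', 'range_z', 'fx', 'fy', 'cx', 'cy', 'cam_to_world'])
```

View pics/scene0.png

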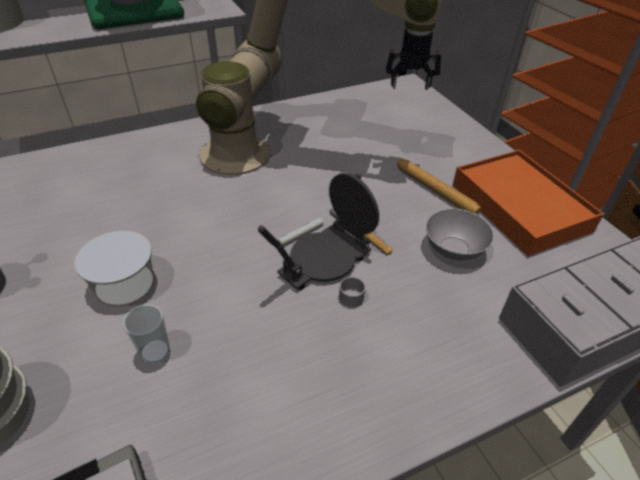

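View pics/top0.png

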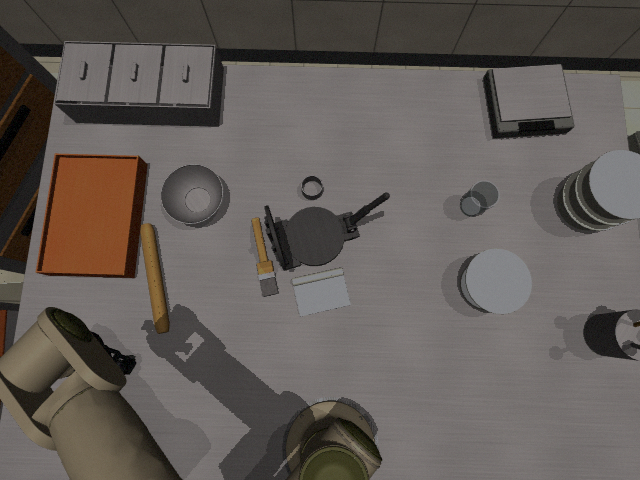

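```bash
cat > h.py <<'E'
import numpy as np,cv2
def load(n): return dict(np.load(n+".npz"))
def cloud(c):
    h,w=c["range_z"].shape;v,u=np.mgrid[:h,:w];z=c["range_z"].astype(float)
    p=np.stack([(u-c["cx"])/c["fx"]*z,-(v-c["cy"])/c["fy"]*z,-z],-1)
    T=c["cam_to_world"];return p@T[:3,:3].T+T[:3,3]
def proj(c,P):
    T=c["cam_to_world"];q=(np.atleast_2d(P)-T[:3,3])@T[:3,:3];
    return np.stack([c["cx"]+c["fx"]*q[:,0]/-q[:,2],c["cy"]-c["fy"]*q[:,1]/-q[:,2]],-1)
E
python3 - <<'E'
from h import *
for n,(x0,y0,x1,y1),s in(("top0",(240,160,400,310),5),("scene0",(240,160,400,310),5)):
    c=load(n);P=cloud(c)
    im=cv2.resize(c["color"][y0:y1,x0:x1],None,fx=4,fy=4,interpolation=3)
    im=np.clip(im*1.7,0,255).astype(np.uint8);cv2.imwrite(f"pics/{n}c.png",im[:600,:800])
c=load("top0");P=cloud(c)
for y in range(195,280,6):
    print(y,[tuple(np.round(P[y,x]).astype(int)) for x in range(262,396,12)])
E
```

```text
195 [(np.int64(662), np.int64(209), np.int64(3)), (np.int64(665), np.int64(175), np.int64(-1)), (np.int64(666), np.int64(141), np.int64(-1)), (np.int64(665), np.int64(107), np.int64(3)), (np.int64(653), np.int64(71), np.int64(44)), (np.int64(669), np.int64(39), np.int64(-3)), (np.int64(669), np.int64(5), np.int64(1)), (np.int64(670), np.int64(-29), np.int64(2)), (np.int64(672), np.int64(-64), np.int64(-3)), (np.int64(673), np.int64(-98), np.int64(-2)), (np.int64(603), np.int64(-102), np.int64(215)), (np.int64(674), np.int64(-166), np.int64(1))]
201 [(np.int64(646), np.int64(209), np.int64(-1)), (np.int64(648), np.int64(175), np.int64(-5)), (np.int64(649), np.int64(141), np.int64(-3)), (np.int64(649), np.int64(106), np.int64(-2)), (np.int64(650), np.int64(72), np.int64(0)), (np.int64(650), np.int64(38), np.int64(0)), (np.int64(651), np.int64(4), np.int64(0)), (np.int64(653), np.int64(-30), np.int64(-2)), (np.int64(653), np.int64(-64), np.int64(0)), (np.int64(654), np.int64(-98), np.int64(0)), (np.int64(591), np.int64(-104), np.int64(206)), (np.int64(657), np.int64(-166), np.int64(-2))
[... 6469 characters left out ...]
 np.int64(-1)), (np.int64(449), np.int64(-99), np.int64(0)), (np.int64(450), np.int64(-132), np.int64(0)), (np.int64(450), np.int64(-164), np.int64(2))]
279 [(np.int64(422), np.int64(193), np.int64(19)), (np.int64(423), np.int64(161), np.int64(16)), (np.int64(426), np.int64(131), np.int64(-2)), (np.int64(424), np.int64(96), np.int64(22)), (np.int64(425), np.int64(64), np.int64(21)), (np.int64(428), np.int64(32), np.int64(7)), (np.int64(429), np.int64(0), np.int64(4)), (np.int64(430), np.int64(-33), np.int64(0)), (np.int64(431), np.int64(-66), np.int64(0)), (np.int64(432), np.int64(-99), np.int64(3)), (np.int64(282), np.int64(33), np.int64(1201)), (np.int64(434), np.int64(-164), np.int64(0))]
```

View pics/top0c.png

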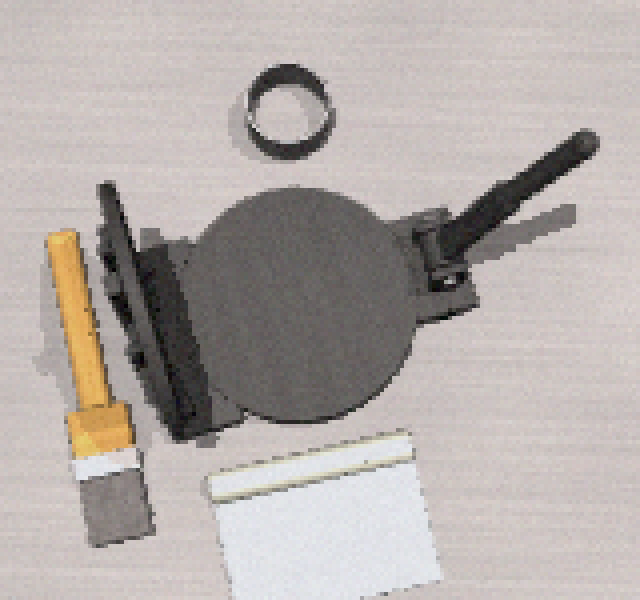

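View pics/scene0c.png

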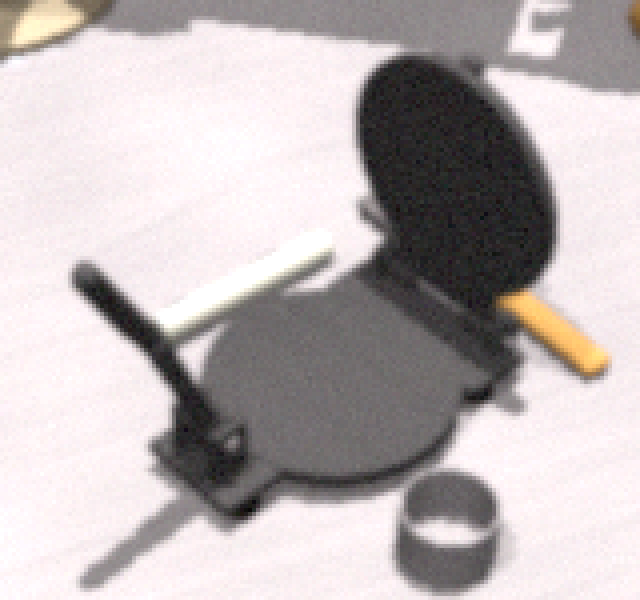

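```bash
python3 - <<'E'
from h import *
from scipy.optimize import least_squares
A=[];
for n in("top0","scene0"):
    c=load(n);P=cloud(c);ok=(c["range_z"]>0);dark=c["color"].max(-1)<95
    Q=P[ok&dark];A.append(Q)
t=A[0]
# base circle edge via top view, z 18..30
for i,Q in enumerate(A):
    m=(abs(Q[:,2]-24)<7)&(abs(Q[:,0]-540)<110)&(abs(Q[:,1]-55)<84)
    B=Q[m,:2]; print(i,m.sum(),B.mean(0))
    from scipy.spatial import ConvexHull
    # robust circle: maximise inside density - use support edge by angle
    def res(c):
        ang=np.arctan2(*(B-c[:2]).T);r=np.hypot(*(B-c[:2]).T)
        bins=((ang+np.pi)/(2*np.pi)*72).astype(int)%72
        return np.array([np.percentile(r[bins==k],98) if (bins==k).sum()>5 else np.nan for k in range(72)])
    c=B.mean(0)
    for _ in range(30):
        r=res(c);g=(r>70)&(r<92);a=(np.arange(72)+.5)/72*2*np.pi-np.pi
        pts=c+np.stack([np.sin(a),np.cos(a)],-1)*r[:,None];p=pts[g]
        s=np.linalg.lstsq(np.c_[2*p,np.ones(len(p))],(p**2).sum(1),rcond=None)[0]
        c=s[:2];R=np.sqrt(s[2]+c@c)
    print("circ",c,R,g.sum())
# raised plate
Q=np.vstack(A)
m=(Q[:,2]>70)&(Q[:,1]>90)&(Q[:,1]<230)&(Q[:,0]>400)&(Q[:,0]<620)
# scene cam sees inner face
S=A[1];ms=(S[:,2]>70)&(S[:,1]>90)&(S[:,1]<230)&(S[:,0]>400)&(S[:,0]<620)
S=S[ms]
for _ in range(5):
    C=S.mean(0);n=np.linalg.svd(S-C)[2][2];d=(S-C)@n;S=S[abs(d)<6]
print("plate plane n",n,"C",C,len(S),d.std(), "minmax",S.min(0),S.max(0))
# lever
L=Q[(Q[:,2]>75)&(Q[:,1]<0)&(Q[:,1]>-160)&(Q[:,0]>500)&(Q[:,0]<660)]
C=L.mean(0);v=np.linalg.svd(L-C)[2][0];print("lever",C,v,len(L)); t=(L-C)@v;print("ends",C+v*t.min(),C+v*t.max())
# cutter, tools heights
E
```

```text
0 3030 [541.44444765  59.13833467]
circ [544.39965583  57.05759003] 82.84805227321611 63
1 2617 [548.51919797  60.57321668]
circ [545.55673295  61.79286171] 80.82423179982679 61
plate plane n [-0.32074962  0.94715508  0.0041149 ] C [519.51793324 150.65819598 141.47614334] 2036 1.6047004018295152 minmax [435.0622843  121.72210678  70.02081833] [593.1742489  180.10106307 214.26588712]
lever [593.09889697 -78.20651208 157.87499868] [-0.13638921  0.42453657 -0.89507915] 654
ends [ 603.7693501  -111.42026424  227.9017984 ] [580.4934615  -38.96977076  75.14952359]
```

carry_out(plan=[[0,[0,0,0],[0,0,1.06]],[0,[0,0,0],[0,0,1.06]],[0,[0,0,0],[0,0,1.06]],[0,[0,0,0],[0,0,1.06]],[0,[0,0,0],[0,0,1.06]],[0,[0,0,0],[0,0,1.06]],[0,[0,0,0],[0,0,1.06]],[0,[0,0,0],[0,0,0]],[0,[-27,13.5,0],[0,0,0]],[0,[-27,13.5,0],[0,0,0]],[0,[-27,13.5,0],[0,0,0]],[0,[-27,13.5,0],[0,0,0]],[0,[-27,13.5,0],[0,0,0]],[0,[-27,13.5,0],[0,0,0]],[0,[-27,13.5,0],[0,0,0]],[0,[-27,13.5,0],[0,0,0]],[0,[-27,13.5,0],[0,0,0]],[0,[-27,13.5,0],[0,0,0]],[0,[-27,13.5,0],[0,0,0]],[0,[-27,13.5,0],[0,0,0]]])

```text
time_s: 1.77
eef_pos: [494.8, 212.3, 231.1]
ee_rot: [-0.0, 0.581, 0.814, -0.0]
force: [1.0, 0.2, -0.8]
grip_width: -0.001
```

```bash
cat >> h.py <<'E'
ex=np.array([-.3207,.9472,0]);ey=np.array([-.9472,-.3207,0]);c0=np.array([545,58.5,0])
def st():
    from rig import ctrl
    s=ctrl.sense();d=s["eef_pos"]-c0
    print("t",s["time_s"].round(2),"eef",s["eef_pos"].round(1),"press xyz",(d@ex).round(1),(d@ey).round(1),d[2].round(1),"q",np.round(s["ee_rot"],3),"F",np.round(s["force"],1),"g",s["grip_width"],"j",np.round(s["joints"],2))
def shot(k,crop=None):
    from rig import ctrl
    for n in("scene","top"):
        c=ctrl.capture(n);np.savez(f"{n}{k}.npz",**c)
    ims=[]
    for n,(x0,y0) in(("scene",(240,130)),("top",(240,130))):
        im=load(n+str(k))["color"][y0:y0+200,x0:x0+160]
        ims.append(np.clip(cv2.resize(im,None,fx=2.5,fy=2.5,interpolation=3)*1.7,0,255).astype(np.uint8))
    cv2.imwrite(f"pics/s{k}.png",np.hstack(ims))
E
python3 -c "
from h import *;st();shot(1)"
```

```text
Traceback (most recent call last):
  File "h.py", line 14, in st
    print("t",s["time_s"].round(2),"eef",s["eef_pos"].round(1),"press xyz",(d@ex).round(1),(d@ey).round(1),d[2].round(1),"q",np.round(s["ee_rot"],3),"F",np.round(s["force"],1),"g",s["grip_width"],"j",np.round(s["joints"],2))
              ^^^^^^^^^^^^^^^^^
AttributeError: 'float' object has no attribute 'round'
```

```bash
sed -i 's/s\["time_s"\].round(2)/s["time_s"]/' h.py
python3 -c "
from h import *;st();shot(1)"
```

```text
t 1.7667 eef [494.8 212.3 231.1] press xyz 161.8 -1.8 231.1 q [-0.     0.581  0.814 -0.   ] F [ 1.   0.2 -0.8] g -0.0012295707150712651 j [ 0.19  0.34  1.46  0.    1.34 -0.14]
```

View pics/s1.png

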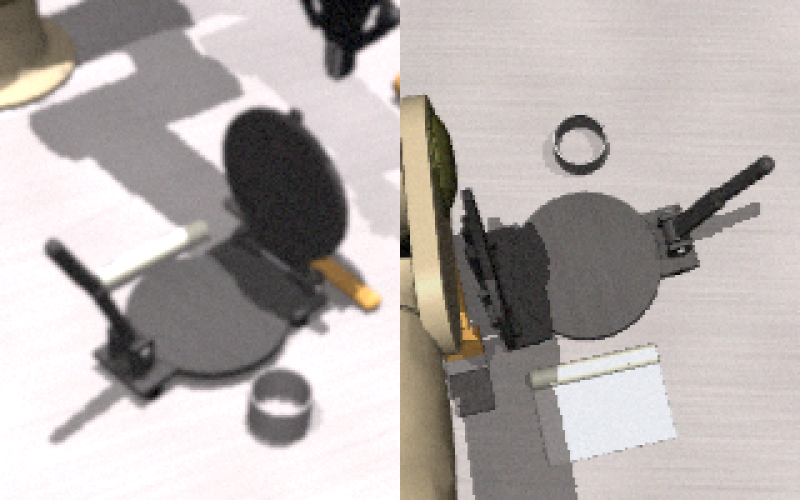

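carry_out(plan=[[0,[0,0,15],[0,0,0]],[0,[0,0,20],[0,0,0]],[0,[0,0,20],[0,0,0]],[0,[0,-1,10],[0,0,0]],[0,[-10,-1,0],[0,0,0]],[0,[-10,0,0],[0,0,0]],[0,[-8,0,0],[0,0,0]],[0,[-4,0,0],[0,0,0]],[0,[-3,0,0],[0,0,0]],[0,[-3,0,0],[0,0,0]],[0,[-3,0,0],[0,0,0]],[0,[0,0,0],[0,0,0]]])

```text
time_s: 2.87
eef_pos: [505.3, 174.2, 166.8]
ee_rot: [-0.0, 0.583, 0.812, 0.001]
force: [-0.8, 3.0, 0.2]
grip_width: -0.001
```

```bash
python3 -c "
from h import *;st();shot(2)"
```

```text
t 2.8667 eef [505.3 174.2 166.8] press xyz 122.3 0.5 166.8 q [-0.     0.583  0.812  0.001] F [-0.8  3.   0.2] g -0.0012057096916783883 j [ 0.11  0.39  1.56  0.    1.19 -0.21]
```

View pics/s2.png

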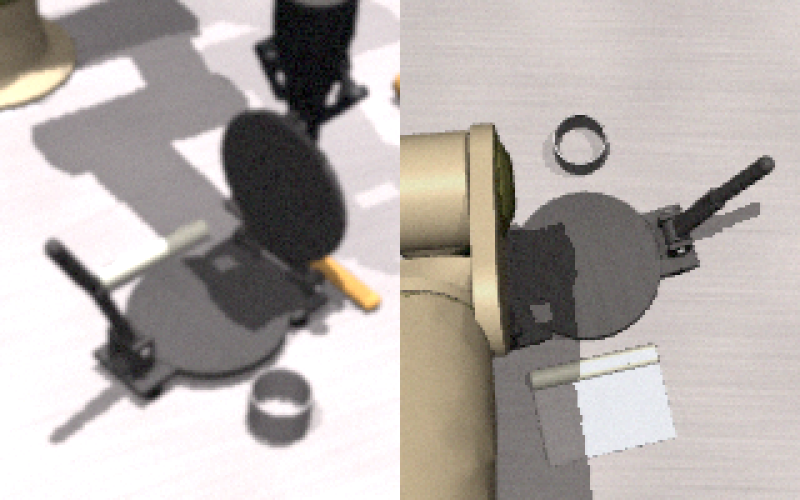

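```bash
python3 - <<'E'
import numpy as np
r=137;th=np.r_[np.linspace(1.6,.4,21),np.linspace(.36,-.02,12)]
x=100-r*np.cos(th)+15*np.sin(th)+11;z=30+r*np.sin(th)+15*np.cos(th)
for a,b,c in zip(th,x,z):print(round(a,2),round(b),round(c),end='; ')
px,pz=122.3,166.8;rx=[]
for b,c in zip(x[1:],z[1:]):
    dx=round(b-px,0);dz=round(pz-c,0);px+=dx;pz-=dz;rx.append([int(dx),int(dz)])
print(rx[:20]);print(rx[20:])
E
```

```text
1.6 130 167; 1.54 122 167; 1.48 114 168; 1.42 105 168; 1.36 97 167; 1.3 89 166; 1.24 81 164; 1.18 73 162; 1.12 65 160; 1.06 57 157; 1.0 50 153; 0.94 42 149; 0.88 35 145; 0.82 29 140; 0.76 22 135; 0.7 16 130; 0.64 10 124; 0.58 5 118; 0.52 0 111; 0.46 -5 104; 0.4 -9 97; 0.36 -12 92; 0.33 -14 88; 0.29 -16 84; 0.26 -18 79; 0.22 -19 75; 0.19 -21 70; 0.15 -22 66; 0.12 -23 61; 0.08 -24 56; 0.05 -25 52; 0.01 -26 47; -0.02 -26 42; [[-1, -1], [-8, 0], [-8, 0], [-8, 1], [-8, 1], [-9, 1], [-8, 2], [-7, 3], [-8, 3], [-8, 3], [-7, 4], [-7, 5], [-7, 4], [-6, 6], [-6, 5], [-6, 6], [-6, 6], [-5, 7], [-4, 7], [-5, 7]]
[[-2, 4], [-2, 5], [-2, 4], [-2, 5], [-2, 4], [-1, 5], [-1, 4], [-2, 5], [-1, 4], [0, 5], [-1, 5], [-1, 5]]
```

carry_out(plan=[[0,[-4,0,0],[0,0,0]],[0,[-5,0,0],[0,0,0]],[0,[-8,0,0],[0,0,0]],[0,[-8,0,1],[0,0,0]],[0,[-8,0,1],[0,0,0]],[0,[-8,0,1],[0,0,0]],[0,[-8,0,2],[0,0,0]],[0,[-8,0,2],[0,0,0]],[0,[-8,0,3],[0,0,0]],[0,[0,0,0],[0,0,0]]])

```text
time_s: 3.8
eef_pos: [526.1, 111.8, 155.9]
ee_rot: [-0.0, 0.583, 0.812, -0.0]
force: [-0.0, -0.2, 0.0]
grip_width: 0.0
```

```bash
python3 -c "
from h import *;st();shot(3)"
```

```text
t 3.8 eef [526.1 111.8 155.9] press xyz 56.6 0.8 155.9 q [-0.     0.583  0.812 -0.   ] F [-0.  -0.2  0. ] g 0.0001363169870006732 j [-0.01  0.41  1.56  0.    1.17 -0.33]
```

View pics/s3.png

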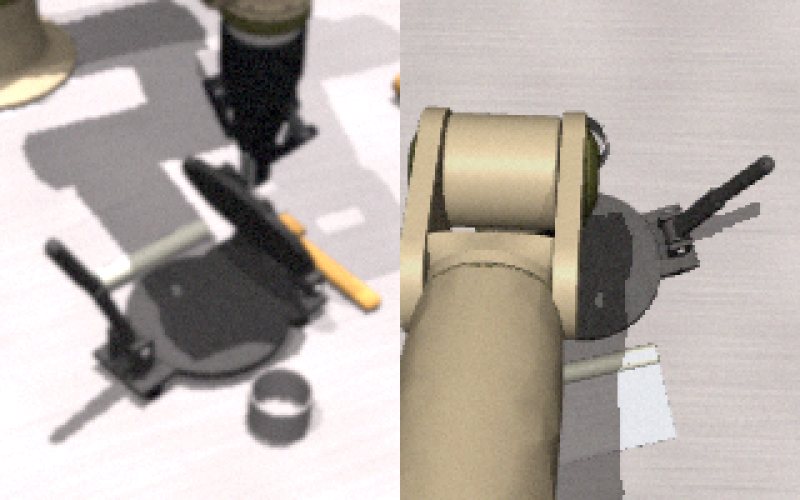

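carry_out(plan=[[0,[-5,0,2],[0,0,0]],[0,[-6,0,3],[0,0,0]],[0,[-7,0,4],[0,0,0]],[0,[-7,0,5],[0,0,0]],[0,[-7,0,4],[0,0,0]],[0,[-6,0,6],[0,0,0]],[0,[-6,0,5],[0,0,0]],[0,[-6,0,6],[0,0,0]],[0,[-5,0,6],[0,0,0]],[0,[-5,0,7],[0,0,0]],[0,[-4,0,6],[0,0,0]],[0,[-3,0,5],[0,0,0]],[0,[-2,0,4],[0,0,0]],[0,[-2,0,4],[0,0,0]],[0,[-1,0,2],[0,0,0]],[0,[0,0,0],[0,0,0]]])

```text
time_s: 5.23
eef_pos: [549.0, 44.1, 86.8]
ee_rot: [-0.0, 0.583, 0.812, -0.0]
force: [0.1, -0.6, -0.5]
grip_width: -0.001
```

```bash
python3 -c "
from h import *;st();shot(4)"
```

```text
t 5.2333 eef [549.   44.1  86.8] press xyz -14.9 0.8 86.8 q [-0.     0.583  0.812 -0.   ] F [ 0.1 -0.6 -0.5] g -0.0012520700984616708 j [-0.13  0.52  1.59  0.    1.03 -0.46]
```

View pics/s4.png

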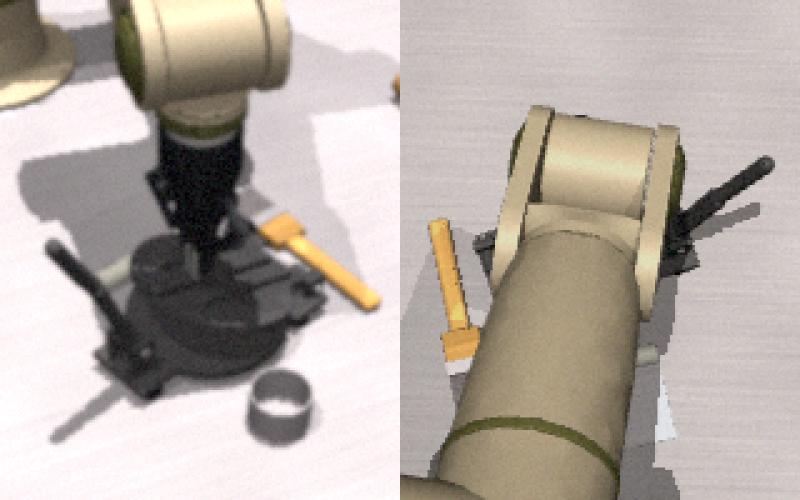

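carry_out(plan=[[0,[-1,0,3],[0,0,0]],[0,[-1,0,4],[0,0,0]],[0,[-2,0,4],[0,0,0]],[0,[-1,0,4],[0,0,0]],[0,[-1,0,4],[0,0,0]],[0,[-1,0,4],[0,0,0]],[0,[-1,0,4],[0,0,0]],[0,[-1,0,4],[0,0,0]],[0,[-1,0,3],[0,0,0]],[0,[0,0,3],[0,0,0]],[0,[0,0,2],[0,0,0]],[0,[0,0,2],[0,0,0]],[0,[0,0,1],[0,0,0]],[0,[0,0,0],[0,0,0]]])

```text
time_s: 6.5
eef_pos: [552.1, 34.9, 45.1]
ee_rot: [-0.0, 0.583, 0.812, 0.0]
force: [1.6, -1.2, 0.7]
grip_width: -0.002
```

```bash
python3 -c "
from h import *;st();shot(5)"
```

```text
t 6.5 eef [552.1  34.9  45.1] press xyz -24.6 0.8 45.1 q [-0.     0.583  0.812  0.   ] F [ 1.6 -1.2  0.7] g -0.001730512600691984 j [-0.15  0.59  1.62  0.    0.94 -0.47]
```

View pics/s5.png

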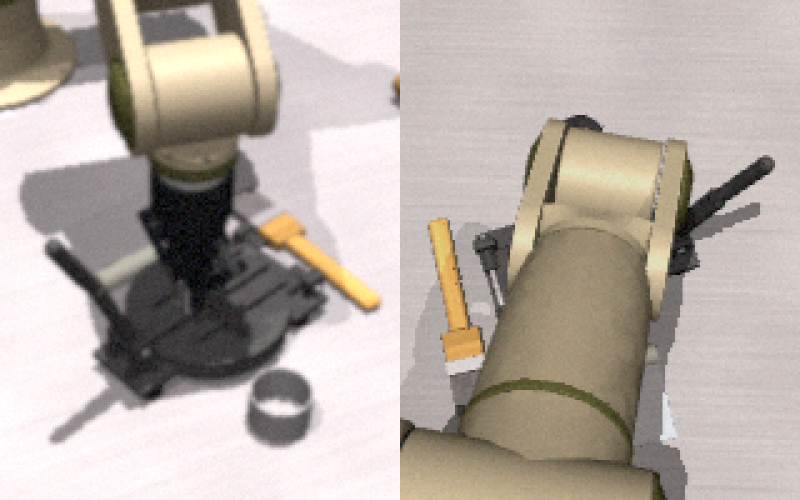

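carry_out(plan=[[0,[0,0,1],[0,0,0]],[0,[0,0,1],[0,0,0]],[0,[0,0,1],[0,0,0]],[0,[0,0,0],[0,0,0]],[0,[0,0,0],[0,0,0]]])

```text
time_s: 7.02
eef_pos: [552.2, 35.1, 44.9]
ee_rot: [0.0, 0.583, 0.813, 0.0]
force: [-11.4, 0.0, 28.0]
grip_width: 0.0
```

carry_out(plan=[[0,[0,0,0],[0,0,0]],[0,[0,0,0],[0,0,0]],[0,[0,0,-3],[0,0,0]],[0,[0,0,-10],[0,0,0]],[0,[0,0,-20],[0,0,0]],[0,[0,0,-25],[0,0,0]],[0,[0,0,-25],[0,0,0]],[0,[0,0,-25],[0,0,0]],[0,[0,0,-25],[0,0,0]],[0,[0,0,-25],[0,0,0]],[0,[0,0,-25],[0,0,0]],[0,[0,0,-25],[0,0,0]],[0,[0,0,-15],[0,0,0]],[0,[0,0,0],[0,0,0]]])

```text
time_s: 8.18
eef_pos: [553.0, 34.9, 268.7]
ee_rot: [0.002, 0.583, 0.813, 0.001]
force: [-0.3, -0.4, 0.6]
grip_width: 0.0
```

```bash
python3 - <<'E'
from h import *
st();shot(6)
c=load("scene6");P=cloud(c);d=P-c0;x=d@ex;y=d@ey;z=P[...,2]
dark=c["color"].max(-1)<95
for lo in range(-75,100,25):
    m=dark&(x>lo)&(x<lo+25)&(abs(y)<75)&(z<80)
    print(lo,m.sum(),np.percentile(z[m],[10,50,90]).round(1) if m.any() else '')
m=(z>70)&(x<-90)&(x>-220)&(abs(y)<40)&dark;print("lever end",[(x[m][z[m]>z[m].max()-15].mean()),y[m].mean(),z[m].max()])
E
```

```text
t 8.1833 eef [553.   34.9 268.7] press xyz -24.9 -0.0 268.7 q [0.002 0.583 0.813 0.001] F [-0.3 -0.4  0.6] g 0.00015239092823712602 j [-0.15  0.35  1.35  0.    1.44 -0.47]
-75 551 [-0.6 33.1 38.6]
-50 548 [ 8.9 34.6 44. ]
-25 503 [32.6 35.8 44.2]
0 377 [32.9 36.5 44.6]
25 414 [32.5 35.4 44.4]
50 350 [19.  35.5 44.6]
75 392 [20.3 33.1 41. ]
lever end [np.float64(-92.34435475776824), np.float64(-3.054951863086849), np.float64(550.4015173492104)]
```

View pics/s6.png

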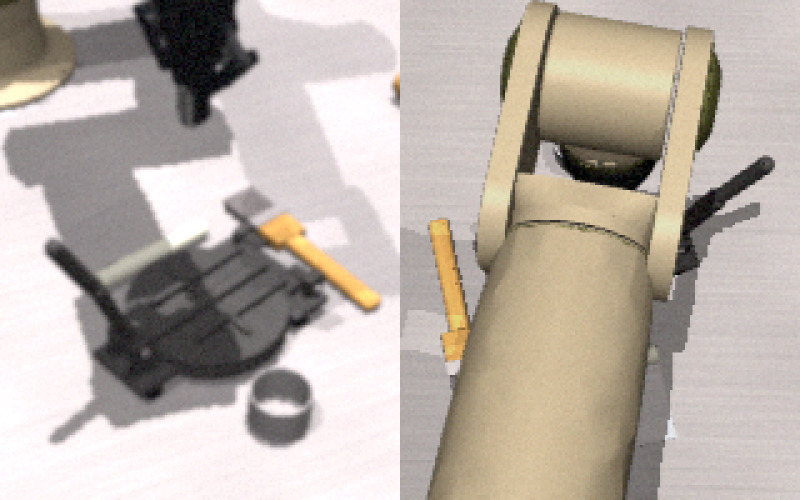

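carry_out(plan=[[0,[-10,0,0],[0,0,0]],[0,[-20,0,0],[0,0,0]],[0,[-20,0,0],[0,0,0]],[0,[-20,0,0],[0,0,0]],[0,[-20,0,0],[0,0,0]],[0,[-20,0,0],[0,0,0]],[0,[-20,0,0],[0,0,0]],[0,[-20,0,0],[0,0,0]],[0,[-20,0,0],[0,0,0]],[0,[-20,1,0],[0,0,0]],[0,[-15,1,0],[0,0,0]],[0,[0,0,0],[0,0,0]],[0,[0,0,10],[0,0,0]],[0,[0,0,20],[0,0,0]],[0,[0,0,20],[0,0,0]],[0,[0,0,20],[0,0,0]],[0,[0,0,10],[0,0,0]],[0,[0,0,0],[0,0,0]]])

```text
time_s: 9.78
eef_pos: [618.6, -157.6, 182.2]
ee_rot: [-0.003, 0.583, 0.813, -0.0]
force: [0.3, 0.6, 0.5]
grip_width: -0.001
```

```bash
python3 -c "
from h import *;st();shot(7)"
```

```text
t 9.7833 eef [ 618.6 -157.6  182.2] press xyz -228.3 -0.4 182.2 q [-0.003  0.583  0.813 -0.   ] F [0.3 0.6 0.5] g -0.0009548317719048612 j [-0.43  0.61  1.19  0.    1.36 -0.76]
```

View pics/s7.png

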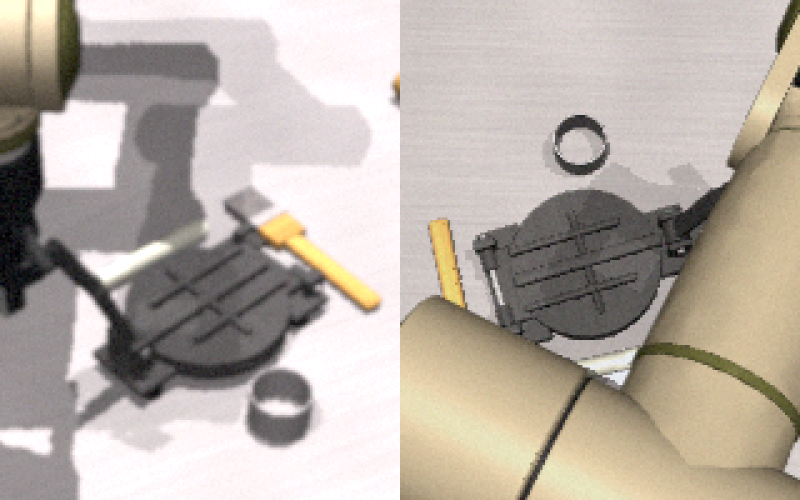

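carry_out(plan=[[0,[5,0,-6],[0,0,0]],[0,[8,0,-6],[0,0,0]],[0,[8,0,0],[0,0,0]],[0,[6,0,0],[0,0,0]],[0,[6,0,0],[0,0,0]],[0,[6,0,0],[0,0,0]],[0,[6,0,0],[0,0,0]],[0,[6,0,0],[0,0,0]],[0,[6,0,0],[0,0,0]],[0,[6,0,0],[0,0,0]],[0,[6,0,0],[0,0,0]],[0,[3,0,0],[0,0,0]],[0,[0,0,0],[0,0,0]]])

```text
time_s: 10.97
eef_pos: [596.5, -89.5, 197.1]
ee_rot: [-0.001, 0.583, 0.813, 0.0]
force: [0.5, -0.5, -0.1]
grip_width: -0.003
```

```bash
python3 -c "
from h import *;st();shot(8)
r=142;th=np.r_[1.45:.3:20j,np.linspace(.25,-.02,7)]
x=-100+r*np.cos(th)-12.4*np.sin(th)-11;z=52+r*np.sin(th)+12.4*np.cos(th)
for a in zip(th.round(2),x.round(),z.round()):print(*a,end='; ')
"
```

```text
t 10.9667 eef [596.5 -89.5 197.1] press xyz -156.7 -1.3 197.1 q [-0.001  0.583  0.813  0.   ] F [ 0.5 -0.5 -0.1] g -0.002843427742064596 j [-0.34  0.51  1.3   0.    1.33 -0.67]
1.45 -106.0 194.0; 1.39 -98.0 194.0; 1.33 -89.0 193.0; 1.27 -81.0 191.0; 1.21 -72.0 189.0; 1.15 -64.0 187.0; 1.09 -56.0 183.0; 1.03 -48.0 180.0; 0.97 -40.0 176.0; 0.91 -33.0 171.0; 0.84 -26.0 166.0; 0.78 -19.0 161.0; 0.72 -13.0 155.0; 0.66 -7.0 149.0; 0.6 -1.0 143.0; 0.54 4.0 136.0; 0.48 9.0 129.0; 0.42 14.0 121.0; 0.36 17.0 114.0; 0.3 21.0 106.0; 0.25 24.0 99.0; 0.2 26.0 93.0; 0.16 27.0 87.0; 0.12 29.0 81.0; 0.07 30.0 74.0; 0.02 31.0 68.0; -0.02 31.0 62.0;
```

View pics/s8.png

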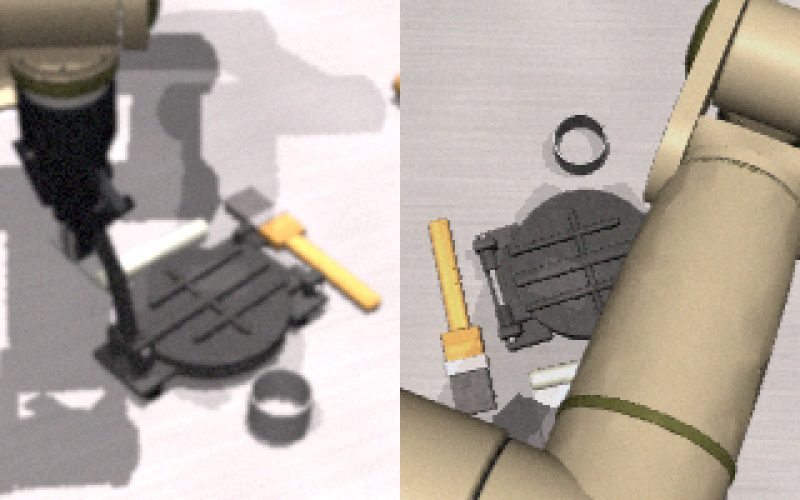

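carry_out(plan=[[0,[5,0,0],[0,0,0]],[0,[7,0,0],[0,0,0]],[0,[7,0,0],[0,0,0]],[0,[7,0,0],[0,0,0]],[0,[7,0,1],[0,0,0]],[0,[8,0,1],[0,0,0]],[0,[8,0,1],[0,0,0]],[0,[8,0,0],[0,0,0]],[0,[8,0,1],[0,0,0]],[0,[8,0,1],[0,0,0]],[0,[8,0,3],[0,0,0]],[0,[8,0,2],[0,0,0]],[0,[8,0,4],[0,0,0]],[0,[8,0,3],[0,0,0]],[0,[8,0,4],[0,0,0]],[0,[4,0,2],[0,0,0]],[0,[0,0,0],[0,0,0]]])

```text
time_s: 12.48
eef_pos: [558.8, 21.4, 173.6]
ee_rot: [-0.001, 0.583, 0.813, -0.0]
force: [0.4, -0.3, 0.4]
grip_width: -0.004
```

```bash
python3 -c "
from h import *;st();shot(9)"
```

```text
t 12.4833 eef [558.8  21.4 173.6] press xyz -39.6 -1.1 173.6 q [-0.001  0.583  0.813 -0.   ] F [ 0.4 -0.3  0.4] g -0.004289793524687046 j [-0.17  0.44  1.48  0.    1.23 -0.5 ]
```

View pics/s9.png

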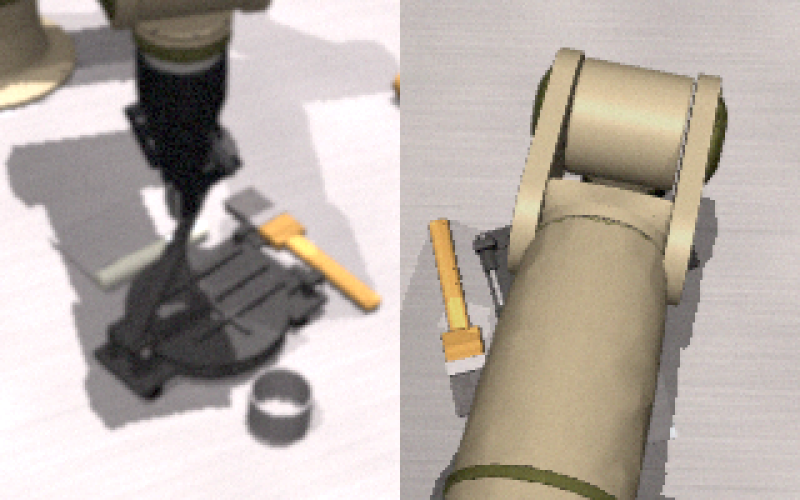

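Lever follows under the fingertip. Continue down the arc.

carry_out(plan=[[0,[5,0,3],[0,0,0]],[0,[7,0,4],[0,0,0]],[0,[7,0,6],[0,0,0]],[0,[6,0,6],[0,0,0]],[0,[6,0,6],[0,0,0]],[0,[6,0,6],[0,0,0]],[0,[5,0,7],[0,0,0]],[0,[5,0,7],[0,0,0]],[0,[5,0,7],[0,0,0]],[0,[4,0,8],[0,0,0]],[0,[4,0,7],[0,0,0]],[0,[3,0,7],[0,0,0]],[0,[2,0,6],[0,0,0]],[0,[2,0,6],[0,0,0]],[0,[2,0,6],[0,0,0]],[0,[1,0,5],[0,0,0]],[0,[1,0,5],[0,0,0]],[0,[0,0,3],[0,0,0]],[0,[0,0,0],[0,0,0]]])

```text
time_s: 14.17
eef_pos: [536.2, 87.7, 68.6]
ee_rot: [-0.001, 0.583, 0.812, -0.0]
force: [0.9, 1.0, -0.5]
grip_width: 0.0
```

```bash
python3 -c "
from h import *;st();shot(10)"
```

```text
t 14.1667 eef [536.2  87.7  68.6] press xyz 30.5 -1.1 68.6 q [-0.001  0.583  0.812 -0.   ] F [ 0.9  1.  -0.5] g 0.0004717725748472814 j [-0.05  0.53  1.63  0.    0.98 -0.38]
```

View pics/s10.png

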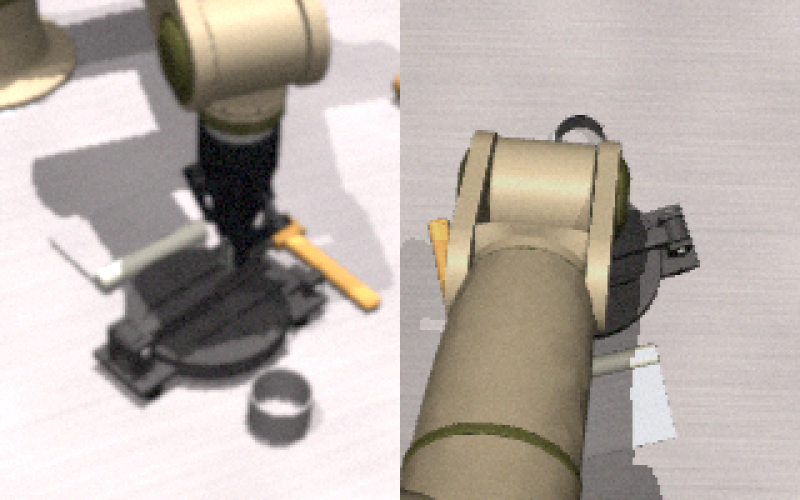

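carry_out(plan=[[0,[0,0,1],[0,0,0]],[0,[0,0,1],[0,0,0]],[0,[0,0,1],[0,0,0]],[0,[0,0,1],[0,0,0]],[0,[0,0,1],[0,0,0]],[0,[0,0,1],[0,0,0]],[0,[0,0,0],[0,0,0]]])

```text
time_s: 14.85
eef_pos: [536.7, 87.9, 64.9]
ee_rot: [0.0, 0.583, 0.813, 0.0]
force: [-6.4, 2.0, 17.4]
grip_width: -0.001
```

carry_out(plan=[[0,[0,0,1],[0,0,0]],[0,[0,0,0],[0,0,0]],[0,[0,0,0],[0,0,0]],[0,[0,0,0],[0,0,0]]])

```text
time_s: 15.18
eef_pos: [536.8, 87.9, 64.6]
ee_rot: [0.0, 0.583, 0.813, 0.0]
force: [-9.5, 1.7, 23.1]
grip_width: 0.005
```

carry_out(plan=[[0,[0,0,-2],[0,0,0]],[0,[0,0,-3],[0,0,0]],[0,[0,0,-10],[0,0,0]],[0,[0,0,-20],[0,0,0]],[0,[0,0,-25],[0,0,0]],[0,[0,0,-25],[0,0,0]],[0,[0,0,-25],[0,0,0]],[0,[0,0,-25],[0,0,0]],[0,[15,0,-15],[0,0,0]],[0,[25,0,0],[0,0,0]],[0,[30,0,0],[0,0,0]],[0,[30,0,0],[0,0,0]],[0,[30,0,0],[0,0,0]],[0,[30,0,0],[0,0,0]],[0,[30,0,0],[0,0,0]],[0,[15,0,0],[0,0,0]],[0,[0,0,0],[0,0,0]]])

```text
time_s: 16.6
eef_pos: [469.7, 284.1, 212.7]
ee_rot: [-0.0, 0.582, 0.813, 0.0]
force: [-0.3, 0.1, -0.4]
grip_width: 0.004
```

```bash
python3 - <<'E'
from h import *
st();shot(11)
for n in("scene","top"):
    c=load(n+"11");P=cloud(c);d=P-c0;x=d@ex;y=d@ey;z=P[...,2]
    for lo in range(-120,120,20):
        m=(x>lo)&(x<lo+20)&(abs(y+1)<5)&(z<120)
        m2=(x>lo)&(x<lo+20)&(abs(y)<60)&(abs(y)>25)&(z<120)
        print(n,lo,m.sum(),np.median(z[m]).round(1) if m.any() else '',np.median(z[m2]).round(1) if m2.any() else '')
# base feature shift vs start (top image, cheeks region)
a=load("top0");b=load("top11")
for nm,(x0,y0,x1,y1) in dict(cutter=(296,170,330,205),scraper=(320,265,355,318),cheek=(342,222,362,242),bowl=(155,160,230,230),tub=(450,240,540,320)).items():
    A=a["color"][y0:y1,x0:x1].astype(np.float32).mean(-1);B=b["color"][y0:y1,x0:x1].astype(np.float32).mean(-1)
    print(nm,np.round(cv2.phaseCorrelate(A,B),2) if False else cv2.phaseCorrelate(A,B))
E
```

```text
t 16.6 eef [469.7 284.1 212.7] press xyz 237.8 -1.1 212.7 q [-0.     0.582  0.813  0.   ] F [-0.3  0.1 -0.4] g 0.0044177396885860835 j [0.33 0.38 1.45 0.   1.31 0.  ]
scene -120 66 21.6 0.6
scene -100 26 59.4 1.0
scene -80 30 57.9 21.4
scene -60 33 57.6 34.4
scene -40 30 57.4 35.8
scene -20 37 58.0 36.3
scene 0 33 60.7 38.3
scene 20 46 61.8 35.7
scene 40 46 64.4 35.9
scene 60 44 66.3 34.3
scene 80 23 36.3 34.1
scene 100 3 33.1 40.1
top -120 20 60.3 1.4
top -100 29 60.2 1.4
top -80 28 58.5 32.4
top -60 26 57.9 34.9
top -40 25 58.7 35.8
top -20 26 58.4 37.5
top 0 28 62.5 36.8
top 20 25 65.2 36.0
top 40 28 66.6 35.3
top 60 27 70.0 33.1
top 80 32 36.4 35.1
top 100 27 0.8 4.3
cutter ((-0.04599913698586633, -0.05892230604641213), 0.995966108492863)
scraper ((0.06775604040167593, 0.0062720782322038815), 0.9503721332353819)
cheek ((0.20021595084325128, 0.1346292448526203), 0.6393711042404174)
bowl ((0.5622917733751436, 0.273782153967673), 0.44024435926366734)
tub ((-0.019587712804593593, 0.01885897041819362), 1.0054500518904792)
```

View pics/s11.png

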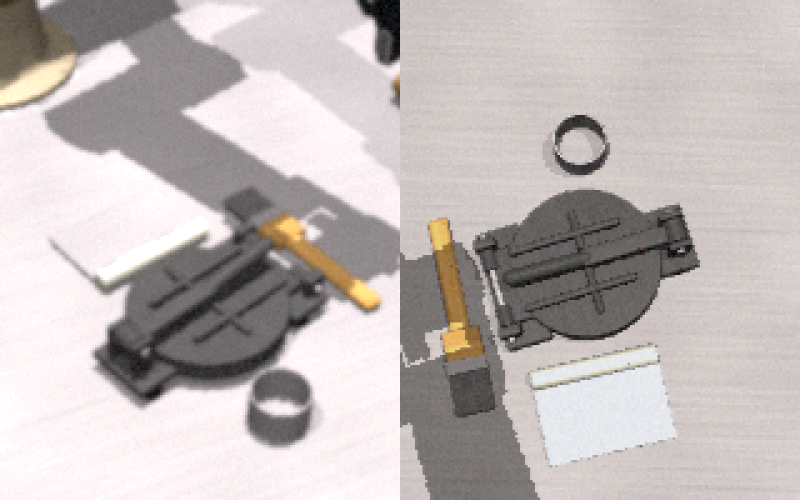

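```bash
python3 -c "
from rig import ctrl;print(ctrl.finish_job())"
```

```text
the job is handed in; nothing more can be done
None
```

The press is shut for storage and the job is handed in; `finish_job` returned no verdict. It took about 17 s of the 59 s allowed.

I kept the gripper shut and used only the fingertips. I pushed the plate over its hinge at about 0.4–0.7 rad/s and pressed it down until the fingertips stopped 45 mm above the table, with 28 N on the tool. Only then did I push the lever over the plate and down until it stopped, with 23 N on the tool.

Last checks, from both cameras:
- **Plate:** it lies flat on the base. Its face measured about 35 mm above the table and its ribs about 44.5 mm, as expected when shut.
- **Lever:** it lies level. The top of the bar measured about 58 mm along its length, against 58 mm expected when home.
- **Press and nearby things:** image matching found no visible shift of the cutter, scraper, tub or press base. The brush looked unmoved in the pictures.
- **Bowl:** its match was poor (0.56 px offset, low score), perhaps from the arm's shadow. The gripper never came low enough to touch it.
- **Not measured:** I did not check the pin and tumbler, but the arm never went near them.
- **Robot:** it stands clear of everything, with no contact force.

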